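# Reposition a lens carriage on the optical rail and clamp it

### The arm

A 6-joint arm with a two-finger parallel gripper is mounted at the origin on the work surface. World frame = base frame: x ahead of the robot, y to its left, z up, the work surface at z = 0. Lengths are in m, angles in rad, forces in N, time in s.
With the tool pointing down it reaches from about 0.35 to 0.775 m from the base axis. Payload 5.5 kg.
Tool frame: the origin (TCP) lies at the very end of the fingers, on their centre line; the grasp point (between the pads) lies 19 mm behind it; z points along the fingers, y is the line along which they close (so a half turn about z gives the same grasp; the last joint's range is limited). The gripper opens to 85 mm and grips with 20 to 120 N. Pads are 22 mm wide; open, the fingers measure 114 mm over their backs; the gripper's body (76 mm by 85 mm) begins 54 mm behind the grasp point. The pads swing forward as they close: fully open they stand 13 mm farther back than shut.
Start: joints at [1.084, 0.313, 0.046, 1.304, 0, 1.431], TCP at [0.195, 0.541, 0.231] pointing down, gripper open.
Joint ranges: [-2.76, 2.76], [-0.86, 1.69], [-1.03, 1.26], [-2.2, 2.34], [-1.47, 1.5], [-3.14, 3.14]. Speed limits (rad/s): [2.57, 2.57, 3.14, 3.14, 3.14, 3.14].

### API

Orientations are given as a unit quaternion [w, x, y, z].
In Python, from workcell import env, imaging, ticket gives the robot as it stands. The module is installed in compiled form; this text tells all that it offers.
- The arm moves only by the tool apply_moves, never from a script. Its argument "rows" is a list of rows, each an object with "xyz": the shift along the tool's x, y, z in mm, a list of three; "turn": the turn, a rotation vector about the tool's x, y, z in rad, a list of three; "grip": the opening, from 0 (shut) to 1 (fully open). A call has 1 to 12 rows; each row is the pose to reach, as a shift and turn from the pose commanded when the call began, along the tool's axes at that moment; what a row does not reach only later rows make up. A row lasts 1/12 s, in which the tool goes at most 41.7 mm and 7.16 degrees, less where a joint would pass 70% of its speed; a pose out of reach is approached as far as the arm can. A call with a gripper value outside its range is refused whole. The fingers move at their own pace and stop on an object; "force" is the grip in N (left out, the last holds). Time passes only in rows, so rows that repeat a pose let the fingers close. It gives the time, the measured TCP pose, the force, the opening and the grip force at its end, in the units of the state.
- env.get_state(): the state, without advancing time (a new reading comes with each control period).
- imaging.read_camera(name): name is "side" or "top" or "wrist"; returns a dict with "color" (420x560x3 uint8, blue, green, red), "z_map" (420x560 float32, m along the optical axis (not along the pixel's ray), 0 where there is no reading), "camera_matrix" (3x3 intrinsics, pixels), "k1" (the pictures are not rectified: a ray, as slopes to the right and down, at radius r is drawn at 1 + k1 r^2 times it, then the intrinsics apply), "view" (4x4, takes a point from world to camera coordinates). Camera axes: x right, y down, z forward; pixel columns grow to the right and rows downward; lengths in m; the calibration is good to about 2 mm. A picture is of the moment at which its call begins.
- ticket.hand_in(): hands the job in; it is judged then, once.
The state is a dict: "clock": time; "joint_pos": joint angles; "qvel": joint speeds; "tau": joint torques, N m; "tcp_pos": TCP position; "orientation": TCP orientation; "wrist_force": force on the tool from outside, world axes, zero at the start; "ft_torque": the same for the moment, N m; "finger_gap": finger opening in m; "grip_force": force on a finger pad.
Only numpy, scipy, OpenCV 4.12 (cv2) and the standard library are available. Lean on these libraries where they do the work, as an engineer would, in place of code of your own. Each camera call takes 0.05 s, during which the arm holds its last target. There are 200 camera calls.

### The job

The lens carriage on the optical rail is clamped in the wrong place. Flip its cam lever up to free it, slide the carriage along the rail until its fin is lined up with the tip of the pointed index stand, then flip the lever fully back down so that the carriage is clamped there. Leave the other loose things on the bench where they are.

Things in the scene. Friction and masses are not known exactly. Their poses are not given: they have to be found in the camera images.
- rail: Aluminium optical rail on the bench, fixed, 580 mm long, 62 mm wide, with a steel bar let into its top, which is 46 mm above the bench; black end caps 54 mm high. Origin: centre of its underside. Its y axis runs along the rail, z up; its x axis points across it, away from the robot, to the side on which the index stand is.
- lens_carriage (a joint): Position of the lens carriage along the rail's y axis in m: 0 at the middle of the rail, stops at -0.2 and 0.2. It slides with about 2 N when the lever is up; the lever down clamps it.
- carriage_plate (a point): Point on the carriage over the rail's centre line, at the middle of its length, 62 mm above the bench (the plate's top); its axes are parallel to the rail's. The carriage is a dark saddle 76 mm long along the rail, from x = -40 to +77 mm here. Two dark cheeks (52 x 22 mm, top 82 mm above the bench) hold the cam lever on the robot's side; an upright lens holder stands on the far side.
- cam_lever (a joint): Angle of the cam lever in rad: 0 = down, lying level towards the robot (clamped); it swings up and over about an axle parallel to the rail; 1.57 = upright, stop at 1.75 (free; the cam lets go above about 0.5). It stays where it is left; about 5 to 10 N at the knob move it.
- lever_axle (a point): Centre of the cam lever's axle, 62 mm above the bench, 12 mm to the robot's side of the rail's centre line, at the middle of the carriage's length. The axle is parallel to the rail. The cam under it presses on the rail's bar when the lever is down.
- lever_knob (a point): Centre of the black knob at the end of the cam lever: a cylinder 20 mm in diameter and 24 mm long, its axis parallel to the rail, 80 mm from the axle. The steel lever bar between is 13 mm wide, 11 mm thick. Free air beneath and beside the knob when the lever is down (then its centre is 64 mm above the bench).
- lens_top (a point): Middle of the top edge of the lens holder, 180 mm above the bench: an upright black plate 56 mm across the rail, 84 mm high, 16 mm thick along the rail, on a steel post, its centre 45 mm to the far side of the rail's centre line. The lens, 36 mm in diameter, is centred 55 mm below this point: the uppermost 35 mm of the plate are clear of it and good to grip.
- carriage_fin (a point): Outer top end of the carriage's fin: a thin bright steel rib, 5 mm thick along the rail, lying across the middle of the carriage plate on the far side and pointing away from the robot. 72 mm above the bench.
- index_tip (a point): Tip of the index stand: a small fixed stand, base 60 x 70 mm, 70 mm high, on the far side of the rail, with a bright pointed cone aimed at the rail; the tip is 55 mm above the bench, about 5 mm beyond the carriage's far edge. The fin is lined up when it and the tip have the same position along the rail.
- post_stand: Bystander: loose steel post on a round foot, foot 64 mm in diameter, 105 mm high, on the far side of the rail; no pointed arm. Origin: centre of its underside.
- screwdriver: Bystander: loose screwdriver 180 mm long lying on the bench beyond the rail's right-hand end (seen from the robot). Origin near its middle.
- jar: Bystander: loose white jar with black cap, 64 mm in diameter, 85 mm high. Origin: centre of its underside.

How it is judged:
On the way, in this order (a step that is already met when the one before it is completed fails the run):
1. the cam lever is flipped up (over 0.9 rad), which frees the carriage (value of joint cam_lever above 0.9 rad), for 0.1 s.
2. with the lever still up (over 0.6 rad), the carriage's fin is brought within 10 mm of the index tip along the rail (value of joint cam_lever above 0.6 rad and y of index_tip in the frame of carriage_fin between -0.01 and 0.01 m), for 0.2 s.
At the end, for the whole second after the job is handed in: The cam lever is down (below 0.15 rad), the carriage's fin is within 6 mm of the index tip measured along the rail, and the carriage is at rest (value of joint cam_lever below 0.15 rad and y of index_tip in the frame of carriage_fin between -0.006 and 0.006 m and velocity of joint lens_carriage between -0.005 and 0.005 m/s); the robot touches nothing.
It fails at once if the loose post stand is shifted by more than 15 mm (distance of post_stand from where it was at the start of the episode above 0.015 m).
It fails at once if the screwdriver is shifted by more than 15 mm (distance of screwdriver from where it was at the start of the episode above 0.015 m).
It fails at once if the jar is shifted by more than 15 mm (distance of jar from where it was at the start of the episode above 0.015 m).
It also fails if it takes over 64 s, if anything falls off the work surface, if the arm or the gripper's body presses on something with over 40 N, if the wrist force passes 120 N, or if a joint passes its speed limit or range.

## Working session

There is one attempt and no reset: what is moved stays moved. The work goes in short steps, Python scripts to look and compute and a tool call to move; the robot and the scene stay as the last step left them, time stands still between calls to the robot, and variables do not carry over. Pictures are saved under pics/ and viewed, at most 10 in all, crops included, and the job is handed in when it is done.

Besides the shell and the picture viewer there is one more tool, called after "Emit:" as a command line: name --argument value ..., lists and objects as JSON in quotes. apply_moves: Moves the arm, as the interface text tells. Its arguments: {"type":"object","properties":{"rows":{"type":"array"},"force":{"type":"number"}},"required":["rows"]}

```bash
mkdir -p pics; cat > h.py <<'E'
import numpy as np, cv2
from workcell import env, imaging, ticket
def cam(n): return imaging.read_camera(n)
def cloud(c):
    z=c["z_map"]; h,w=z.shape; K=c["camera_matrix"]
    u,v=np.meshgrid(np.arange(w),np.arange(h))
    d=np.array([c["k1"],0,0,0,0],float) 
    p=cv2.undistortPoints(np.stack([u,v],-1).reshape(-1,1,2).astype(np.float64),np.asarray(K,float),d).reshape(h,w,2)
    P=np.concatenate([p*z[...,None],z[...,None]],-1)
    T=np.linalg.inv(c["view"])
    W=P@T[:3,:3].T+T[:3,3]; W[z<=0]=np.nan
    return W
def proj(c,pts):
    V=c["view"]; P=np.atleast_2d(pts)@V[:3,:3].T+V[:3,3]
    return cv2.projectPoints(P,np.zeros(3),np.zeros(3),np.asarray(c["camera_matrix"],float),np.array([c["k1"],0,0,0,0],float))[0].reshape(-1,2)
E
python3 - <<'E'
from h import *
import pickle
s=env.get_state(); print(s)
for n in ("top","side"):
    c=cam(n); cv2.imwrite(f"pics/{n}0.png",c["color"]); pickle.dump(c,open(n+"0.pkl","wb"))
    print(n,np.linalg.inv(c["view"]).round(3).tolist(),c["k1"])
E
```

```text
{'clock': 0.0, 'joint_pos': array([1.08442822e+00, 3.14008563e-01, 4.49786969e-02, 1.30360450e+00,
       1.78600514e-05, 1.43117098e+00]), 'qvel': array([-0.00176902,  0.00072195,  0.00011741,  0.00209198, -0.00023043,
        0.0013337 ]), 'tau': array([-2.03454765e-04, -4.80631328e+01,  2.98530364e+01,  1.92651217e-02,
       -1.63803329e-04,  6.53007461e-06]), 'tcp_pos': array([0.19518164, 0.54031484, 0.23040412]), 'orientation': array([-2.91471811e-04,  1.72504093e-01,  9.85008372e-01, -8.71617250e-04]), 'wrist_force': array([0.20559606, 0.034335  , 0.53387748]), 'ft_torque': array([-0.0378045 ,  0.02243529, -0.02667136]), 'grip_force': 0.0, 'finger_gap': 0.08534713313559465}
top [[0.02, -0.997, 0.075, 0.536], [-1.0, -0.018, 0.02, -0.009], [-0.019, -0.075, -0.997, 1.324], [0.0, 0.0, 0.0, 1.0]] 0.001188862708982073
side [[0.825, -0.409, 0.391, 0.206], [-0.566, -0.598, 0.568, -0.595], [0.002, -0.69, -0.724, 0.924], [0.0, 0.0, 0.0, 1.0]] 0.01768029567880101
```

View pics/top0.png

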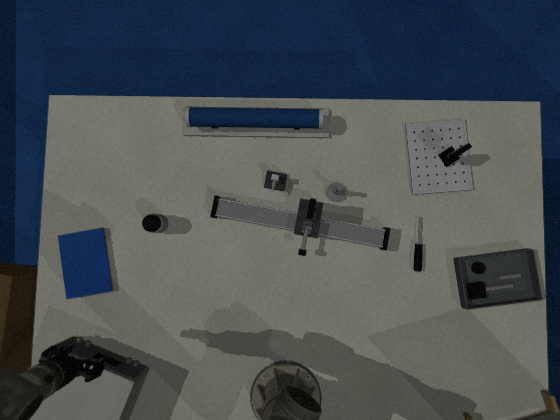

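View pics/side0.png

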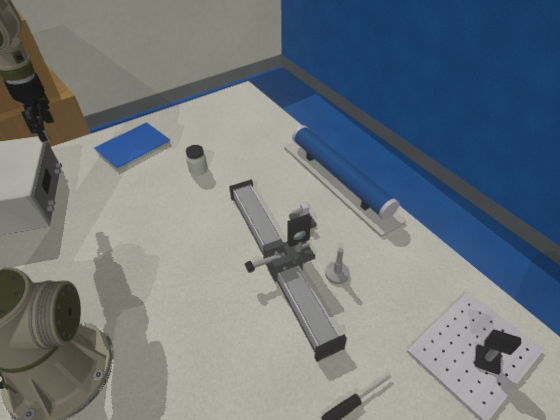

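The top view shows the rail from about (215,207) to (387,238), the carriage at (309,217) and the knob at (303,252). The index stand is at (275,181), the loose post at (337,191), the jar at (154,223) and the screwdriver at (418,250). The side view agrees.

```bash
python3 - <<'E'
from h import *
import pickle
c=pickle.load(open("top0.pkl","rb")); W=cloud(c); g=c["color"].astype(int).sum(-1)
for n,(u,v) in dict(capL=(215,207),capR=(387,238),knob=(303,252),lens=(311,208),idx=(275,181),post=(337,191),jar=(152,223)).items(): print(n,W[v,u].round(4),g[v,u])
# rail top points z 0.04..0.05 ; fit rectangle
roi=np.zeros(g.shape,bool); roi[190:260,205:400]=1
X=W[...,0];Y=W[...,1];Z=W[...,2]
m=roi&(Z>.038)&(Z<.06)
r=cv2.minAreaRect(W[m][:,:2].astype(np.float32)); print("rail",r)
for n,a in dict(index=(165,195,260,292),post=(180,200,325,350),knob=(245,258,296,310),lens=(195,225,300,325)).items():
    s=np.s_[a[0]:a[1],a[2]:a[3]]; m=Z[s]>.03; p=W[s][m]; print(n,len(p),np.nanmin(p,0).round(3),np.nanmax(p,0).round(3),np.nanmedian(p,0).round(3))
for nm,(a,b,cc,d) in dict(top=(160,265,225,365)).items():
    cv2.imwrite("pics/t1.png",cv2.resize(np.clip(c["color"][a:b,cc:d]*1.6,0,255).astype(np.uint8),None,fx=5.5,fy=5.5,interpolation=cv2.INTER_CUBIC))
E
```

```text
capL [0.6133 0.2397 0.054 ] 28
capR [ 0.5238 -0.3177  0.0557] 30
knob [ 0.4747 -0.0484  0.0779] 37
lens [ 0.6078 -0.0664  0.1822] 21
idx [0.701  0.0455 0.0618] 205
post [ 0.6703 -0.1538  0.0771] 127
jar [0.5567 0.4321 0.0873] 44
rail ((0.5735498070716858, -0.03388121724128723), (0.20032356679439545, 0.5799597501754761), 1.0616176128387451)
index 91 [0.669 0.034 0.032] [0.723 0.059 0.076] [0.706 0.049 0.065]
post 44 [ 0.667 -0.163  0.034] [ 0.685 -0.147  0.111] [ 0.674 -0.154  0.079]
knob 65 [ 0.465 -0.058  0.057] [ 0.497 -0.033  0.081] [ 0.478 -0.045  0.073]
lens 580 [ 0.563 -0.117  0.031] [ 0.647 -0.036  0.186] [ 0.6   -0.067  0.063]
```

View pics/t1.png

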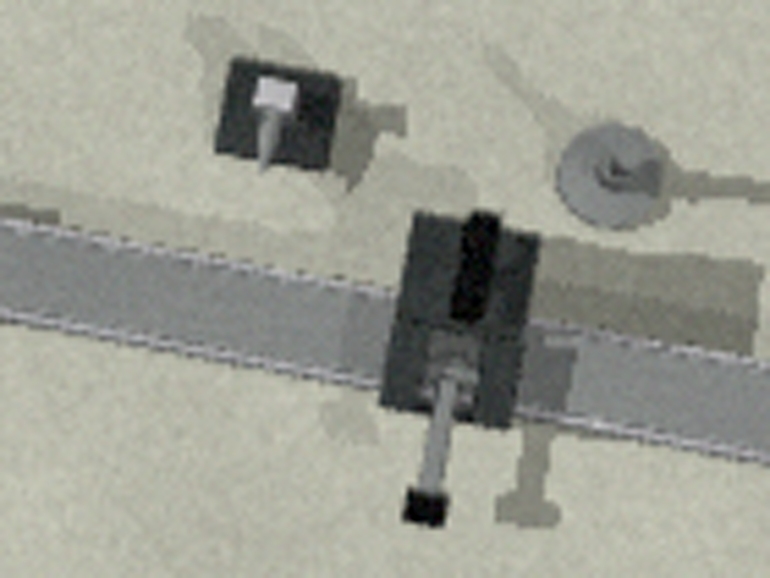

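The crop shows the cone tip at (265,170), which is full-image (273.2,190.9). The lever lies down towards the robot with its knob at crop (425,508), and the fin is hidden under the lens plate. The plan is to grip the knob's end faces, with the fingers closing along the rail, and do everything with that one grip: swing up, slide, swing down.

```bash
cat >> h.py <<'E'
def onplane(c,uv,z):
    p=cv2.undistortPoints(np.array(uv,float).reshape(-1,1,2),np.asarray(c["camera_matrix"],float),np.array([c["k1"],0,0,0,0],float)).reshape(-1,2)
    T=np.linalg.inv(c["view"]); d=np.c_[p,np.ones(len(p))]@T[:3,:3].T
    return T[:3,3]+d*((z-T[2,3])/d[:,2])[:,None]
from scipy.spatial.transform import Rotation as R
def tool():
    s=env.get_state(); q=s["orientation"]; return s["tcp_pos"],R.from_quat(q[[1,2,3,0]])
def rel(p,Rt):  # shift mm, turn for target pose
    t,r=tool(); return (r.inv().apply(np.array(p)-t)*1000).round(1),(r.inv()*Rt).as_rotvec().round(4)
E
python3 - <<'E'
from h import *
import pickle
for n in ("top","side"):
    c=pickle.load(open(n+"0.pkl","rb")); W=cloud(c)
    o=np.array([.5686,-.039]); ey=np.array([.0895,.5574]); ey/=np.linalg.norm(ey)
    for it in range(4):
        ex=np.array([ey[1],-ey[0]])
        a=(W[...,:2]-o)@ex; b=(W[...,:2]-o)@ey; Z=W[...,2]
        m=(abs(a)<.045)&(abs(b)<.278)&(Z>.036)&(Z<.053)&((a<.0)|(abs(b)>.01))
        # edge midline per bin
        bs=np.arange(-.27,.27,.01); mid=[];bb=[]
        for x in bs:
            k=m&(abs(b-x)<.005)
            if k.sum()>20:
                w=a[k]; 
                if .05<np.ptp(w)<.075: mid.append((w.min()+w.max())/2); bb.append(x)
        f=np.polyfit(bb,mid,1); ey=ey+f[0]*ex; ey/=np.linalg.norm(ey); o=o+f[1]*ex
    ex=np.array([ey[1],-ey[0]]); b=(W[...,:2]-o)@ey; a=(W[...,:2]-o)@ex
    k=(abs(a)<.03)&(abs(b)<.33)&(Z>.035)&(Z<.07); mm=(b[k].min()+b[k].max())/2; print(n,len(bb),"len",np.ptp(b[k]),"o",(o+mm*ey).round(4),"ey",ey.round(4))
    o=o+mm*ey; a=(W[...,:2]-o)@ex; b=(W[...,:2]-o)@ey
    q=(Z>.165)&(Z<.2)&(abs(a-.045)<.05)&(abs(b)<.22); print("lens top a,b",(a[q].min()+a[q].max())/2,(b[q].min()+b[q].max())/2,q.sum())
    q=(a<-.078)&(a>-.12)&(Z>.045)&(Z<.09)&(abs(b)<.2); print("knob",a[q].min(),a[q].max(),b[q].min(),b[q].max(),"b",(b[q].min()+b[q].max())/2)
    if n=="top":
        for uv,z in (((273.2,190.9),.055),((302.3,252.4),.066)): 
            p=onplane(c,uv,z)[0]; print(p.round(4),"rail",(p[:2]-o)@ex,(p[:2]-o)@ey)
        np.savez("rail.npz",o=o,ex=ex,ey=ey)
        B=b[q].min()/2+b[q].max()/2; kp=o-.092*ex+B*ey; print("knob world",kp)
        Rt=R.from_matrix(np.array([[-ex[0],ey[0],0],[-ex[1],ey[1],0],[0,0,-1]]))
        print(rel([*kp,.18],Rt),rel([*kp,.045],Rt))
E
```

```text
top 46 len 0.5801037905988009 o [ 0.57   -0.0362] ey [0.1659 0.9861]
lens top a,b 0.0447093672311203 -0.024694837377608962 107
knob -0.10183111492055057 -0.07912580444319842 -0.036220498521776535 -0.0129631640844505 b -0.02459183130311352
[0.6693 0.051  0.055 ] rail 0.0834171616543959 0.10242155225253662
[ 0.4728 -0.0466  0.066 ] rail -0.09415732939730033 -0.026409589994838716
knob world [ 0.47524508 -0.04516559]
(array([-462.4, -455.4,   51.1]), array([-0.0016, -0.0004, -0.1802])) (array([-462.4, -455.2,  186.1]), array([-0.0016, -0.0004, -0.1802]))
side 43 len 0.582971014342794 o [ 0.5686 -0.0336] ey [0.1649 0.9863]
lens top a,b 0.045768244109156746 -0.02648815303742374 216
knob -0.1013614906394654 -0.07924024942642188 -0.03938305291259944 -0.01388537169716303 b -0.026634212304881236
```

Carriage is at about b = -0.0245 and the tip at about 0.102, so the slide is about +127 mm. First I'll move above the knob.

Emit:
apply_moves --rows '[{"xyz":[-38,-38,4],"turn":[0,0,-0.015],"grip":1},{"xyz":[-76,-76,8],"turn":[0,0,-0.03],"grip":1},{"xyz":[-105,-104,12],"turn":[0,0,-0.045],"grip":1},{"xyz":[-132,-130,15],"turn":[0,0,-0.06],"grip":1},{"xyz":[-160,-157,18],"turn":[0,0,-0.075],"grip":1},{"xyz":[-187,-184,21],"turn":[0,0,-0.09],"grip":1},{"xyz":[-214,-211,24],"turn":[0,0,-0.1],"grip":1},{"xyz":[-241,-238,27],"turn":[0,0,-0.11],"grip":1},{"xyz":[-268,-265,30],"turn":[0,0,-0.12],"grip":1},{"xyz":[-295,-291,33],"turn":[0,0,-0.13],"grip":1},{"xyz":[-322,-317,36],"turn":[0,0,-0.14],"grip":1},{"xyz":[-340,-335,38],"turn":[0,0,-0.15],"grip":1}]'

```text
clock: 1.1
tcp_pos: [0.4021, 0.1074, 0.1929]
orientation: [0.0, 0.099, 0.995, -0.0]
wrist_force: [0.4, 0.5, 0.5]
finger_gap: 0.0857
grip_force: 0.0
```

Emit:
apply_moves --rows '[{"xyz":[-20,-20,2],"turn":[0,0,-0.005],"grip":1},{"xyz":[-45,-45,4],"turn":[0,0,-0.01],"grip":1},{"xyz":[-70,-70,8],"turn":[0,0,-0.02],"grip":1},{"xyz":[-95,-95,10],"turn":[0,0,-0.03],"grip":1},{"xyz":[-110,-110,12],"turn":[0,0,-0.03],"grip":1},{"xyz":[-115,-115,13],"turn":[0,0,-0.03],"grip":1},{"xyz":[-115,-115,13],"turn":[0,0,-0.03],"grip":1},{"xyz":[-115,-115,13],"turn":[0,0,-0.03],"grip":1}]'

```text
clock: 1.77
tcp_pos: [0.4908, -0.0246, 0.1798]
orientation: [-0.001, 0.084, 0.997, 0.0]
wrist_force: [-0.3, -0.0, 0.1]
finger_gap: 0.0855
grip_force: 0.0
```

```bash
cat >> h.py <<'E'
try:
    _r=np.load("rail.npz"); o,ex,ey=_r["o"],_r["ex"],_r["ey"]
    Rt=R.from_matrix(np.array([[-ex[0],ey[0],0],[-ex[1],ey[1],0],[0,0,-1]]))
except Exception: pass
def ab(p): p=np.asarray(p); return np.array([(p[...,:2]-o)@ex,(p[...,:2]-o)@ey]).T
def world(a,b,z): return np.array([*(o+a*ex+b*ey),z])
E
python3 - <<'E'
from h import *
import pickle
s=env.get_state(); print(s["clock"],s["tcp_pos"],ab(s["tcp_pos"]))
print(rel(world(-.092,-.0246,.18),Rt),rel(world(-.092,-.0246,.045),Rt))
c=cam("wrist"); pickle.dump(c,open("w1.pkl","wb")); cv2.imwrite("pics/w1.png",c["color"])
for p in ((-.092,-.0246,.064),(.0834,.102,.055),(.045,-.0246,.18)): print(p,proj(c,world(*p)))
E
```

```text
1.7667 [ 0.49075611 -0.02464475  0.17977984] [-0.08010828 -0.0017821 ]
(array([ 11.9, -22.8,  -0.2]), array([ 0.0006, -0.002 , -0.0006])) (array([ 11.6, -22.9, 134.8]), array([ 0.0006, -0.002 , -0.0006]))
(-0.092, -0.0246, 0.064) [[243.87397518 187.49759838]]
(0.0834, 0.102, 0.055) [[391.54977981 376.76823371]]
(0.045, -0.0246, 0.18) [[232.42224006 491.56346502]]
```

View pics/w1.png

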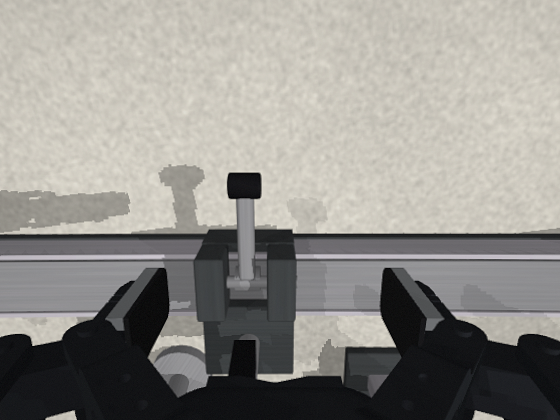

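The wrist view has the knob at (244,185) against a predicted (243.9,187.5), so the estimate is good. I'll shift and descend.

Emit:
apply_moves --rows '[{"xyz":[6,-12,0],"turn":[0,0,0],"grip":1},{"xyz":[12,-23,10],"turn":[0,0,0],"grip":1},{"xyz":[12,-23,40],"turn":[0,0,0],"grip":0.8},{"xyz":[12,-23,70],"turn":[0,0,0],"grip":0.8},{"xyz":[12,-23,100],"turn":[0,0,0],"grip":0.7},{"xyz":[12,-23,120],"turn":[0,0,0],"grip":0.7},{"xyz":[12,-23,132],"turn":[0,0,0],"grip":0.6},{"xyz":[12,-23,135],"turn":[0,0,0],"grip":0.6},{"xyz":[12,-23,135],"turn":[0,0,0],"grip":0.6},{"xyz":[12,-23,135],"turn":[0,0,0],"grip":0.6}]'

```text
clock: 2.65
tcp_pos: [0.4762, -0.045, 0.0462]
orientation: [0.0, 0.083, 0.997, 0.0]
wrist_force: [0.1, -0.4, 0.3]
finger_gap: 0.0513
grip_force: 0.0
```

```bash
python3 - <<'E'
from h import *
s=env.get_state(); print(s["clock"],s["tcp_pos"],ab(s["tcp_pos"]),s["wrist_force"],s["finger_gap"])
c=cam("wrist"); cv2.imwrite("pics/w2.png",c["color"])
E
```

```text
2.65 [ 0.47624744 -0.04502997  0.04617236] [-0.09103402 -0.0242918 ] [ 0.11885199 -0.41095335  0.3071323 ] 0.051303673056675506
```

View pics/w2.png

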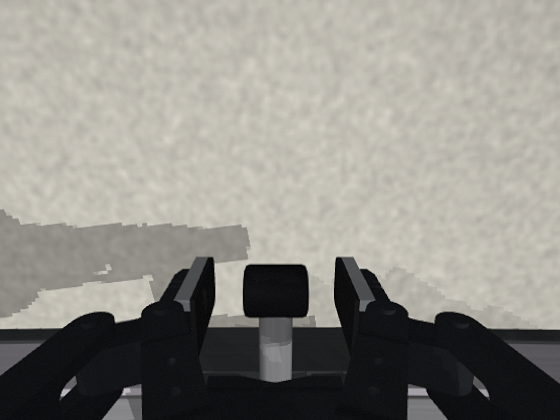

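The knob (245–307, 290) sits centred between the pads (213 and 335). I'll close on it.

Emit:
apply_moves --rows '[{"xyz":[0,0,0],"turn":[0,0,0],"grip":0.35},{"xyz":[0,0,0],"turn":[0,0,0],"grip":0.2},{"xyz":[0,0,0],"turn":[0,0,0],"grip":0.1},{"xyz":[0,0,0],"turn":[0,0,0],"grip":0.1},{"xyz":[0,0,0],"turn":[0,0,0],"grip":0.1}]' --force 40

```text
clock: 3.12
tcp_pos: [0.4769, -0.0449, 0.0462]
orientation: [0.001, 0.083, 0.997, 0.001]
wrist_force: [0.4, 4.3, 3.5]
finger_gap: 0.0232
grip_force: 41.7
```

Emit:
apply_moves --rows '[{"xyz":[0,0,-4],"turn":[0,0,0],"grip":0.1},{"xyz":[-1,0,-12],"turn":[0,0,0],"grip":0.1},{"xyz":[-3,0,-20],"turn":[0,0,0],"grip":0.1},{"xyz":[-5.5,0,-27],"turn":[0,0,0],"grip":0.1},{"xyz":[-9,0,-34.5],"turn":[0,0,0],"grip":0.1},{"xyz":[-13,0,-41.5],"turn":[0,0,0],"grip":0.1},{"xyz":[-17.5,0,-48],"turn":[0,0,0],"grip":0.1},{"xyz":[-23,0,-54],"turn":[0,0,0],"grip":0.1},{"xyz":[-29,0,-59.5],"turn":[0,0,0],"grip":0.1},{"xyz":[-35,0,-64],"turn":[0,0,0],"grip":0.1},{"xyz":[-42,0,-68.5],"turn":[0,0,0],"grip":0.1},{"xyz":[-49,0,-72],"turn":[0,0,0],"grip":0.1}]'

```text
clock: 4.12
tcp_pos: [0.5242, -0.0538, 0.1175]
orientation: [-0.001, 0.083, 0.997, 0.0]
wrist_force: [-3.0, 2.2, -7.8]
finger_gap: 0.0231
grip_force: 39.5
```

Emit:
apply_moves --rows '[{"xyz":[-7,0,-3],"turn":[0,0,0],"grip":0.1},{"xyz":[-7,0,-3],"turn":[0,0,0],"grip":0.1},{"xyz":[-7,0,-3],"turn":[0,0,0],"grip":0.1},{"xyz":[-7,0,-3],"turn":[0,0,0],"grip":0.1}]'

```text
clock: 4.45
tcp_pos: [0.5322, -0.0554, 0.1206]
orientation: [0.001, 0.083, 0.997, -0.0]
wrist_force: [-0.5, 2.1, -6.3]
finger_gap: 0.0231
grip_force: 40.2
```

```bash
python3 - <<'E'
from h import *
import pickle
s=env.get_state(); print(s["clock"],s["tcp_pos"],ab(s["tcp_pos"]),s["wrist_force"],s["finger_gap"],tool()[1].inv().apply([*ey,0]))
c=cam("top"); pickle.dump(c,open("top1.pkl","wb")); d=cam("side"); pickle.dump(d,open("side1.pkl","wb"))
w=cam("wrist"); 
f=lambda im,s:cv2.resize(im[s],(400,300),interpolation=cv2.INTER_CUBIC)
big=np.hstack([f(d["color"],np.s_[150:330,200:440]),f(w["color"],np.s_[:,:])])
cv2.imwrite("pics/m1.png",big); pickle.dump(w,open("w2.pkl","wb"))
E
```

```text
4.45 [ 0.53216486 -0.05535321  0.12058052] [-0.03417885 -0.02519539] [-0.48714679  2.06347193 -6.27136485] 0.023072726916983054 [ 1.15224714e-04  9.99999977e-01 -1.82880054e-04]
```

View pics/m1.png

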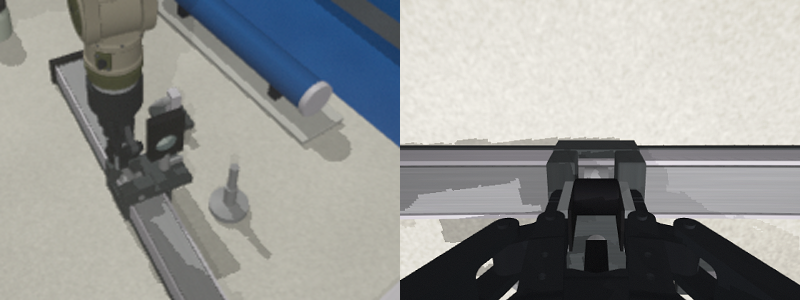

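The lever is up at about 1.27 rad with the knob still gripped. I'll slide along the rail in tool +y.

Emit:
apply_moves --rows '[{"xyz":[0,3,0],"turn":[0,0,0],"grip":0.1},{"xyz":[0,9,0],"turn":[0,0,0],"grip":0.1},{"xyz":[0,20,0],"turn":[0,0,0],"grip":0.1},{"xyz":[0,33,0],"turn":[0,0,0],"grip":0.1},{"xyz":[0,48,0],"turn":[0,0,0],"grip":0.1},{"xyz":[0,64,0],"turn":[0,0,0],"grip":0.1},{"xyz":[0,80,0],"turn":[0,0,0],"grip":0.1},{"xyz":[0,95,0],"turn":[0,0,0],"grip":0.1},{"xyz":[0,108,0],"turn":[0,0,0],"grip":0.1},{"xyz":[0,118,0],"turn":[0,0,0],"grip":0.1},{"xyz":[0,124,0],"turn":[0,0,0],"grip":0.1},{"xyz":[0,127,0],"turn":[0,0,0],"grip":0.1}]'

```text
clock: 5.6
tcp_pos: [0.5526, 0.0714, 0.1203]
orientation: [0.0, 0.083, 0.997, 0.0]
wrist_force: [2.8, -2.5, -7.1]
finger_gap: 0.023
grip_force: 40.2
```

Emit:
apply_moves --rows '[{"xyz":[0,0,0],"turn":[0,0,0],"grip":0.1},{"xyz":[0,0,0],"turn":[0,0,0],"grip":0.1},{"xyz":[0,0,0],"turn":[0,0,0],"grip":0.1}]'

```text
clock: 5.85
tcp_pos: [0.5524, 0.0704, 0.1203]
orientation: [0.0, 0.083, 0.997, 0.001]
wrist_force: [2.9, 2.3, -7.0]
finger_gap: 0.023
grip_force: 40.1
```

```bash
python3 - <<'E'
from h import *
import pickle
s=env.get_state(); print(s["clock"],s["tcp_pos"],ab(s["tcp_pos"]),s["wrist_force"],s["finger_gap"])
c=cam("top"); pickle.dump(c,open("top2.pkl","wb")); d=cam("side"); pickle.dump(d,open("side2.pkl","wb"))
w=cam("wrist"); pickle.dump(w,open("w3.pkl","wb"))
f=lambda im,s:cv2.resize(im[s],(400,300),interpolation=cv2.INTER_CUBIC)
print(proj(d,np.array([world(.0834,.102,.055),world(.077,ab(s["tcp_pos"])[1],.072)])),proj(c,world(.0834,.102,.055)))
cv2.imwrite("pics/m2.png",np.hstack([f(d["color"],np.s_[180:270,240:360]),f(c["color"],np.s_[160:235,240:340])]))
E
```

```text
5.85 [0.55242092 0.07042231 0.12030113] [-0.0350694   0.10219768] [ 2.90024054  2.27682086 -6.98669452] 0.022972224871688644
[[290.78319861 214.71539392]
 [288.77786304 211.32044427]] [[273.32603905 190.92875834]]
```

View pics/m2.png

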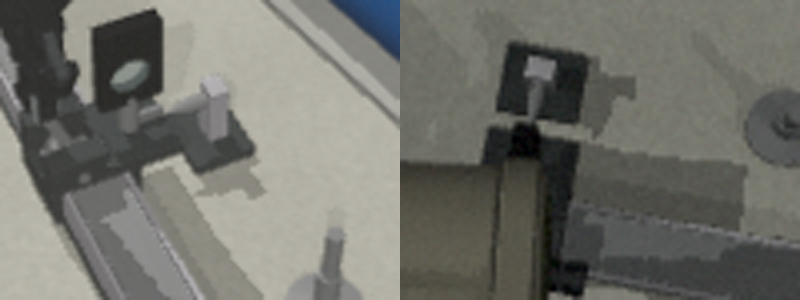

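In the top view the cone tip is at crop (534,122), just beyond the carriage's far edge, and the lens plate is nearly in line with it. I'll compare the two numerically.

```bash
python3 - <<'E'
from h import *
import pickle
for n in ("top","side"):
    c=pickle.load(open(n+"2.pkl","rb")); W=cloud(c); A=ab(W); a,b=A[...,0].T,A[...,1].T
    if a.shape!=W.shape[:2]: a,b=a.T,b.T
    Z=W[...,2]
    q=(Z>.15)&(Z<.2)&(a>.025)&(a<.078)&(abs(b-.1)<.03); 
    for zl in (.15,.165,.175):
        k=q&(Z>zl); print(n,"lens b",b[k].min().round(4),b[k].max().round(4),((b[k].min()+b[k].max())/2).round(4),k.sum())
    # cone: bright pixels beyond rail at z .04-.066
    g=c["color"].astype(int).sum(-1)
    for lo,hi in ((.08,.09),(.09,.1),(.1,.11),(.11,.13)):
        k=(a>lo)&(a<hi)&(Z>.035)&(Z<.085)&(abs(b-.1)<.03)
        if k.sum(): print(n,"cone",lo,k.sum(),b[k].min().round(4),b[k].max().round(4),np.median(b[k]).round(4),np.median(Z[k]).round(3))
    if n=="top":
        for uv in ((273.5,190.5),(274.4,183)): print(ab(onplane(c,uv,.055)))
        print("block top",ab(onplane(c,(275,177.2),.07)))
c=pickle.load(open("top0.pkl","rb")); print(c["color"].sum(-1)[178:196,266:282])
E
```

```text
top lens b 0.093 0.109 0.101 51
top lens b 0.093 0.109 0.101 48
top lens b 0.093 0.109 0.101 47
top cone 0.08 4 0.1038 0.1072 0.1053 0.057
top cone 0.09 10 0.0995 0.1089 0.1046 0.06
top cone 0.1 12 0.1001 0.1109 0.1052 0.06
top cone 0.11 45 0.0936 0.118 0.1053 0.067
[[0.08488325 0.10170532]]
[[0.10958443 0.10342084]]
block top [[0.12670682 0.10407122]]
side lens b 0.0912 0.1133 0.1023 210
side lens b 0.0912 0.1133 0.1023 143
side lens b 0.0912 0.1133 0.1023 99
side cone 0.08 5 0.1048 0.1083 0.1061 0.057
side cone 0.09 15 0.0999 0.112 0.1046 0.06
side cone 0.1 16 0.099 0.1161 0.1033 0.061
side cone 0.11 85 0.0929 0.1183 0.1001 0.062
[[ 99  86 100  97 119 348 356 357 342 347 346 343 202 104  68  74]
 [ 89  86 108  95 116 198 215 233 262 304 347 347 170  81  33  44]
 [104  93 113  99 120 130 162 233 258 226 218 201 153  85  66  58]
 [ 98 103 113 112 103 119 161 204 247 205 148 132 142  45  71  63]
 [117  99  97 108  96 107 187 259 239 191 137 124 112 106 100  58]
 [109 111 107 118 105 114 238 263 233 183  92  93  99  82 100  67]
 [101 113 103  93 109 119 258 258 215 171  81 105  78 100  86  80]
 [123 119  98 112 117 117 271 264 205 165  82  96  84 110 109  92]
 [103 103 115 116 109 119 263 253 196 126  82  95  92  91 105  99]
 [ 90 109 123 102 117 126 248 245 169 108 104 102  96  95  85 106]
 [296 235 163 103 111 106 249 222 145 106 114  87 107 111  93 108]
 [330 321 318 315 307 304 266 199 100 101  70  88  86 103  96 111]
 [335 336 338 318 332 341 274 228 287 309 307 246 237 163  79 102]
 [337 338 333 337 335 331 294 324 331 338 343 315 319 303 285 278]
 [343 344 350 335 336 351 345 342 345 346 318 338 335 341 344 311]
 [346 346 346 337 324 342 350 346 345 338 322 328 332 346 339 335]
 [336 340 340 332 336 344 344 337 339 339 340 338 326 331 331 340]
 [339 344 333 343 345 341 340 345 335 334 345 337 342 322 325 335]]
```

The cone axis is at b ≈ 0.1048 by depth in both cameras and the lens plate at about 0.1017, so I'll add +3 mm, hold, then swing the lever back down.

Emit:
apply_moves --rows '[{"xyz":[0,1.5,0],"turn":[0,0,0],"grip":0.1},{"xyz":[0,3,0],"turn":[0,0,0],"grip":0.1},{"xyz":[0,3,0],"turn":[0,0,0],"grip":0.1},{"xyz":[0,3,0],"turn":[0,0,0],"grip":0.1},{"xyz":[0,3,0],"turn":[0,0,0],"grip":0.1},{"xyz":[0,3,0],"turn":[0,0,0],"grip":0.1}]'

```text
clock: 6.5
tcp_pos: [0.5529, 0.0729, 0.1203]
orientation: [0.0, 0.083, 0.997, -0.0]
wrist_force: [2.4, -1.6, -7.5]
finger_gap: 0.0231
grip_force: 40.2
```

```bash
python3 - <<'E'
from h import *
s=env.get_state(); print(s["clock"],s["tcp_pos"],ab(s["tcp_pos"]),s["wrist_force"],s["finger_gap"])
for n in ("top","side"):
  for _ in range(2):
    W=cloud(cam(n)); A=ab(W.reshape(-1,3)); a,b=A.T; Z=W[...,2].ravel()
    k=(Z>.16)&(Z<.2)&(a>.025)&(a<.078)&(abs(b-.1)<.03); q=(a>.085)&(a<.11)&(Z>.04)&(Z<.07)&(abs(b-.1)<.03)
    print(n,(b[k].min()+b[k].max())/2,np.median(b[q]))
E
```

```text
6.5 [0.55285183 0.07287432 0.12032456] [-0.03505125  0.1046872 ] [ 2.38808524 -1.59735814 -7.54035059] 0.023053415856866287
top 0.10340194661565849 0.10476477212091713
top 0.10331361941964537 0.10464721775469026
side 0.1040858519341924 0.10416301018940945
side 0.10392124160077057 0.10380894397364168
```

The fin and tip now agree within about 1 mm, so I'll swing the lever down.

Emit:
apply_moves --rows '[{"xyz":[7,0,3],"turn":[0,0,0],"grip":0.1},{"xyz":[14,0,6.5],"turn":[0,0,0],"grip":0.1},{"xyz":[21,0,11],"turn":[0,0,0],"grip":0.1},{"xyz":[27,0,15.5],"turn":[0,0,0],"grip":0.1},{"xyz":[33,0,21],"turn":[0,0,0],"grip":0.1},{"xyz":[38.5,0,27],"turn":[0,0,0],"grip":0.1},{"xyz":[43,0,33.5],"turn":[0,0,0],"grip":0.1},{"xyz":[47,0,40.5],"turn":[0,0,0],"grip":0.1},{"xyz":[50.5,0,48],"turn":[0,0,0],"grip":0.1},{"xyz":[53,0,55],"turn":[0,0,0],"grip":0.1},{"xyz":[55,0,63],"turn":[0,0,0],"grip":0.1},{"xyz":[56,0,70],"turn":[0,0,0],"grip":0.1}]'

```text
clock: 7.7
tcp_pos: [0.4985, 0.083, 0.0532]
orientation: [0.002, 0.083, 0.997, 0.001]
wrist_force: [-3.5, -1.1, 17.3]
finger_gap: 0.023
grip_force: 49.8
```

Emit:
apply_moves --rows '[{"xyz":[0,0,2],"turn":[0,0,0],"grip":0.1},{"xyz":[0,0,4],"turn":[0,0,0],"grip":0.1},{"xyz":[0,0,5.5],"turn":[0,0,0],"grip":0.1},{"xyz":[0,0,6],"turn":[0,0,0],"grip":0.1},{"xyz":[0,0,6],"turn":[0,0,0],"grip":0.1}]'

```text
clock: 8.12
tcp_pos: [0.498, 0.0831, 0.0468]
orientation: [0.001, 0.083, 0.997, 0.001]
wrist_force: [-3.3, -0.8, 11.8]
finger_gap: 0.0233
grip_force: 50.0
```

```bash
python3 - <<'E'
from h import *
s=env.get_state(); print(s["clock"],s["tcp_pos"],ab(s["tcp_pos"]),s["wrist_force"],s["finger_gap"])
E
```

```text
8.1167 [0.49800126 0.08311258 0.04681286] [-0.09084026  0.10568399] [-3.27320535 -0.82136863 11.79558881] 0.02330091296364207
```

Height is within 1 mm of the original down pose. I'll press slightly further, release, rise and check.

Emit:
apply_moves --rows '[{"xyz":[0,0,1.5],"turn":[0,0,0],"grip":0.1},{"xyz":[0,0,2],"turn":[0,0,0],"grip":0.1},{"xyz":[0,0,1],"turn":[0,0,0],"grip":0.1},{"xyz":[0,0,0],"turn":[0,0,0],"grip":0.3},{"xyz":[0,0,0],"turn":[0,0,0],"grip":0.5},{"xyz":[0,0,0],"turn":[0,0,0],"grip":0.6},{"xyz":[0,0,0],"turn":[0,0,0],"grip":0.6},{"xyz":[0,0,0],"turn":[0,0,0],"grip":0.6}]'

```text
clock: 8.78
tcp_pos: [0.4973, 0.0826, 0.0441]
orientation: [-0.0, 0.083, 0.997, 0.0]
wrist_force: [-0.1, -0.1, -0.6]
finger_gap: 0.0508
grip_force: 0.0
```

Emit:
apply_moves --rows '[{"xyz":[0,0,-10],"turn":[0,0,0],"grip":0.6},{"xyz":[0,0,-30],"turn":[0,0,0],"grip":0.6},{"xyz":[5,0,-60],"turn":[0,0,0],"grip":0.6},{"xyz":[20,0,-90],"turn":[0,0,0],"grip":0.6},{"xyz":[40,0,-120],"turn":[0,0,0],"grip":0.6},{"xyz":[60,0,-140],"turn":[0,0,0],"grip":0.6},{"xyz":[70,0,-150],"turn":[0,0,0],"grip":0.6},{"xyz":[70,0,-150],"turn":[0,0,0],"grip":0.6},{"xyz":[70,0,-150],"turn":[0,0,0],"grip":0.6}]'

```text
clock: 9.53
tcp_pos: [0.4291, 0.0941, 0.1945]
orientation: [0.001, 0.083, 0.997, 0.0]
wrist_force: [0.1, 0.0, -0.6]
finger_gap: 0.0517
grip_force: 0.0
```

```bash
python3 - <<'E'
from h import *
s=env.get_state(); print(s["clock"],s["tcp_pos"],s["wrist_force"],s["finger_gap"])
for n in ("top","side"):
    c=cam(n); W=cloud(c); A=ab(W.reshape(-1,3)); a,b=A.T; Z=W[...,2].ravel()
    k=(Z>.16)&(Z<.19)&(a>.025)&(a<.078)&(abs(b-.1)<.03); q=(a>.085)&(a<.11)&(Z>.04)&(Z<.07)&(abs(b-.1)<.03)
    kn=(a>-.115)&(a<-.08)&(Z>.05)&(Z<.11)&(abs(b-.105)<.03)
    print(n,(b[k].min()+b[k].max())/2,np.median(b[q]),"knob",kn.sum(),b[kn].min()/2+b[kn].max()/2,np.percentile(Z[kn],[50,95]) if kn.any() else 0)
w=cam("wrist"); d=c
f=lambda im,s:cv2.resize(im[s],(400,300),interpolation=cv2.INTER_CUBIC)
cv2.imwrite("pics/m3.png",np.hstack([f(d["color"],np.s_[180:285,220:360]),f(w["color"],np.s_[:,:])]))
E
```

```text
9.5333 [0.42907723 0.0940994  0.19453276] [ 0.11687431  0.02760867 -0.64648164] 0.05165481556437116
top 0.10444540431989746 0.10494287770364252 knob 51 0.10449621318132406 [0.07104986 0.07775158]
side 0.10489881077080018 0.10462092192432734 knob 78 0.10534106640770508 [0.07082279 0.07661541]
```

View pics/m3.png

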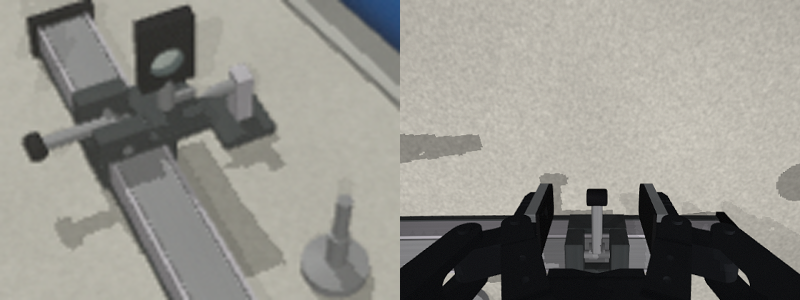

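The lever looks down and the fin lines up with the cone within 1 mm. I'll check the knob height against the first picture, where it was fully down, then hand in if they match.

```bash
python3 - <<'E'
from h import *
import pickle
v=[]
for c,bc in ((pickle.load(open("top0.pkl","rb")),-.025),(cam("top"),.1048),(pickle.load(open("side0.pkl","rb")),-.025),(cam("side"),.1048)):
    W=cloud(c); a,b=ab(W.reshape(-1,3)).T; Z=W[...,2].ravel()
    k=(a>-.115)&(a<-.08)&(Z>.05)&(Z<.11)&(abs(b-bc)<.03); v.append(np.r_[np.percentile(Z[k],[50,95]),a[k].min()]); print(v[-1].round(4))
if max(v[1][0]-v[0][0],v[3][0]-v[2][0])<.005: print(ticket.hand_in())
E
```

```text
[ 0.0742  0.0781 -0.1018]
[ 0.0725  0.078  -0.102 ]
[ 0.0731  0.0773 -0.1031]
[ 0.0708  0.077  -0.1033]
the job is handed in; nothing more can be done
None
```

The job is handed in: the carriage is clamped with its fin within about 1 mm of the index tip by camera measurement, the lever is fully down, and the arm is clear with nothing else touched.

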